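# Lay out the projector optics in light-path order

## Task

Lay the slide projector's optical parts out on the green mat for reassembly, in one straight, evenly spaced row along the middle of the mat with the lamp carrier and the slide gate, which stay where they are: the mirror reflector stands next to the lamp carrier on the side away from the gate and faces the lamp, the condenser lens lies midway between the lamp carrier and the gate, and the projection lens stands upright on the other side of the gate, with the lens hood fitted over the front rim on top of it. Set the parts down without dropping them, and leave the slide viewer, the fan rotor and the hex key alone.

Things in the scene. Friction and masses are not known exactly. Their poses are not given: they have to be found in the camera images.
- mat: Green service mat fixed to the bench, 380 x 120 mm, top 3 mm above the bench. Origin at the centre of its underside, x along its long side, y across, z up. Lamp carrier and slide gate lie on its long middle line (y = 0), 70 mm to either side of the centre; which is on which side varies. The row's five places are 70 mm apart on this line, the condenser's at the mat's centre.
- lamp: Lamp carrier, resting loose on the mat: a steel plate 40 x 48 mm with folded edges 16 mm high, a white ceramic socket and a clear halogen capsule standing upright, 55 mm high in all. Origin at the centre of its underside, x along the row (along the mat's x), z up.
- gate: Slide gate, lying loose and flat on the mat: a black frame 58 mm (x, along the row) x 74 mm (y), 13 mm high, with a 40 x 36 mm window, two steel guide rails and brass springs. Origin at the centre of its underside, x along the mat's x, z up.
- reflector: Reflector: upright chrome concave mirror, 43 mm across, in a dark steel bracket, 53 mm high. Origin on the underside below the mirror; +x is where the mirror faces, z up. Foot 3 mm thick, reaching 28 mm behind the origin (two dark holes) and 16 mm before it. Hold by the flat cheeks at y = +/-25 mm (x -6 to 10, z 9 to 53 mm). Starts facing away from the robot within 35 degrees. 110 g.
- condenser: Condenser lens: glass dome in a round aluminium cell lying flat, 50 mm diameter; the cell is 17 mm high, 24 mm with the dome. Origin at the centre of its underside, z up. About 120 g.
- lens: Projection lens standing on its rear end: black barrel, 43 mm diameter from 0 to 26 mm height, 52 mm from 26 to 68 mm (ribbed ring, silver line), then a silver front rim, 40 mm diameter from 68 to 72 mm, bevelled to 35 mm at its top (76 mm), with violet glass. Origin at the centre of its underside, z up. About 260 g.
- hood: Lens hood: black tube open at both ends, standing collar down, 36 mm high. Outside diameter 52 mm in the lowest 10 mm, 60 mm from 14 mm up; bore 45 mm in the collar. Origin on its axis at its lower edge, z up. Fitted, the collar surrounds the lens's front rim (2.5 mm play all round) and its lower edge rests on the barrel's shoulder, 68 mm above the lens's origin. About 50 g.
- hexkey: Bystander: steel hex key lying flat, L-shaped, long arm 80 mm along x, short arm 26 mm along +y, 5 mm thick. Origin on the underside near the middle of the long arm.
- rotor: Bystander: black fan rotor with blades and a hub, 76 mm diameter, 30 mm high. Origin at the centre of its underside.
- viewer: Bystander: red plastic slide viewer with a white screen, 112 x 78 mm, 54 mm high. Origin at the centre of its underside.
Things that resemble listed ones, but are neither listed nor needed, are in the scene too. Leave any pink look-alike of the lens alone. Leave any blue look-alike of the lamp alone.

How it is judged (in metres and radians):
At the end, for the whole second after the job is handed in: Row along the mat's middle: reflector (facing the lamp), lamp, condenser, gate, upright lens at 70 mm steps, each placed part within 12 mm of the middle line and 14 mm in spacing, hood seated level on the lens; all released, at rest; lamp and gate moved under 10 mm, bystanders under 15 mm (y of reflector in the frame of mat between -0.012 and 0.012 m and horizontal distance between reflector and lamp between 0.056 and 0.084 m and horizontal distance between reflector and gate between 0.194 and 0.226 m and x of lamp in the frame of reflector between 0.05 and 0.09 m and y of lamp in the frame of reflector between -0.02 and 0.02 m and y of condenser in the frame of mat between -0.012 and 0.012 m and horizontal distance between condenser and lamp below 0.084 m and horizontal distance between each of condenser, lens and gate below 0.084 m and y of lens in the frame of mat between -0.012 and 0.012 m and horizontal distance between lens and gate above 0.056 m and horizontal distance between lens and lamp between 0.194 and 0.226 m and horizontal distance between hood and lens below 0.006 m and z of hood in the frame of lens between 0.064 and 0.071 m and z of reflector in the frame of mat between 0 and 0.006 m and z of condenser in the frame of mat between 0 and 0.006 m and z of lens in the frame of mat between 0 and 0.006 m and angle between each of reflector, condenser, lens, hood's own z axis and vertical below 0.1 rad and linear speed of each of reflector, condenser, lens, hood below 0.02 m/s and angular speed of each of reflector, condenser, lens, hood below 0.2 rad/s and distance of each of lamp, gate from where it was at the start of the episode below 0.01 m and distance of each of hexkey, rotor, viewer from where it was at the start of the episode below 0.015 m); the robot touches nothing.
It fails at once if the lamp carrier or the slide gate is shifted by more than 10 mm (distance of any of lamp, gate from where it was at the start of the episode above 0.01 m).
It fails at once if the hex key, fan rotor or slide viewer is shifted by more than 15 mm (distance of any of hexkey, rotor, viewer from where it was at the start of the episode above 0.015 m).
It fails at once if a part is dropped: it moves faster than 0.7 m/s (a fall of 25 mm) with no finger on it ((linear speed of reflector above 0.7 m/s and contact force between reflector and the fingers below 0.05 N) or (linear speed of condenser above 0.7 m/s and contact force between condenser and the fingers below 0.05 N) or (linear speed of lens above 0.7 m/s and contact force between lens and the fingers below 0.05 N) or (linear speed of hood above 0.7 m/s and contact force between hood and the fingers below 0.05 N)).
It also fails if it takes over 102 s, if anything falls off the work surface, if the arm or the gripper's body presses on something with over 40 N, if the wrist force passes 120 N, or if a joint passes its speed limit or range.

## Robot

A 6-joint arm with a two-finger parallel gripper is mounted at the origin on the work surface. World frame = base frame: x ahead of the robot, y to its left, z up, the work surface at z = 0. Lengths are in mm, angles in rad, forces in N, time in s.
With the tool pointing down it reaches from about 350 to 775 mm from the base axis. Payload 5.5 kg.
Tool frame: the origin (TCP) lies midway between the tips of the shut fingers; the grasp point (between the pads) lies 19 mm behind it; z points along the fingers, y is the line along which they close (so a half turn about z gives the same grasp; the last joint's range is limited). The gripper opens to 85 mm and grips with 20 to 120 N. Pads are 22 mm wide; open, the fingers measure 114 mm over their backs; the gripper's body (76 mm by 85 mm) begins 54 mm behind the grasp point. The pads swing forward as they close: fully open they stand 13 mm farther back than shut.
Start: joints at [-1.416, 0.313, 0.046, 1.304, 0, 1.431], TCP at [167.061, -550.239, 231.323] pointing down, gripper open.
Joint ranges: [-2.76, 2.76], [-0.86, 1.69], [-1.03, 1.26], [-2.2, 2.34], [-1.47, 1.5], [-3.14, 3.14]. Speed limits (rad/s): [2.57, 2.57, 3.14, 3.14, 3.14, 3.14].

## Interface

Orientations are given as [roll, pitch, yaw] about the fixed x, y, z axes, in that order (R = Rz(yaw) Ry(pitch) Rx(roll)).
In Python, from bench import read_state, capture, close_job gives the robot as it stands.
- The arm moves only by the tool send_rows, never from a script. Its argument "plan" is a list of rows, each an object with "slide": the shift along the world's x, y, z in m, a list of three; "yaw": the turn about the world's z in degrees; "jaw": the gripper's target within -1 to 1 (fully open at 1, half-way at 0, shut at -1). A call has exactly 10 rows; each row shifts and turns the commanded pose from where the row before left it; what a row does not reach is not made up. A row lasts 1/8 s, in which the tool goes at most 62.5 mm and 10.7 degrees, less where a joint would pass 70% of its speed; a pose out of reach is approached as far as the arm can. A call with a gripper value outside its range is refused whole. The fingers move at their own pace and stop on an object; "force" is the grip in N (left out, the last holds). Time passes only in rows, so rows that do not move let the fingers close, or fill a call up. It gives the time, the measured TCP pose, the force, the opening and the grip force at its end, in the units of the state.
- read_state(): the state, without advancing time (a new reading comes with each control period).
- capture(name): name is "scene" or "top" or "wrist"; returns a dict with "image" (480x640x3 uint8, blue, green, red), "range_z" (480x640 float32, mm along the optical axis (not along the pixel's ray), 0 where there is no reading), "intrinsics" (3x3 intrinsics, pixels), "world_to_cam" (4x4, takes a point from world to camera coordinates); the wrist camera has in their place "mount" (4x4, takes a point from camera to tool coordinates, whose origin is the TCP and whose axes are the flange's). Camera axes: x right, y down, z forward; pixel columns grow to the right and rows downward; lengths in mm; the calibration is good to about 2 mm. A picture is of the moment at which its call begins: read the wrist's pose just before it.
- close_job(): hands the job in; it is judged then, once.
The state is a dict: "t": time; "qpos": joint angles; "dq": joint speeds; "effort": joint torques, N m; "ee_pos": TCP position; "tool_rot": TCP orientation; "force": force on the tool from outside, world axes, zero at the start; "torque": the same for the moment, N m; "width": finger opening in mm; "gripper_force": force on a finger pad.
Only numpy, scipy, OpenCV 4.12 (cv2) and the standard library are available. Lean on these libraries where they do the work, as an engineer would, in place of code of your own. Each camera call takes 0.05 s, during which the arm holds its last target. There are 200 camera calls.

## Working session

There is one attempt and no reset: what is moved stays moved. The work goes in short steps, Python scripts to look and compute and a tool call to move; the robot and the scene stay as the last step left them, time stands still between calls to the robot, and variables do not carry over. Pictures are saved under pics/ and viewed, at most 14 in all, crops included, and the job is handed in when it is done.

Besides the shell and the picture viewer there is one more tool, called after "Request:" by a JSON object that holds its "name" and its "arguments", one argument or row to a line. send_rows: Moves the arm, as the interface text tells. Its arguments: {"type":"object","properties":{"plan":{"type":"array"},"force":{"type":"number"}},"required":["plan"]}

```bash
mkdir -p pics; cat > h.py <<'E'
import numpy as np, cv2
from bench import read_state, capture, close_job
def grab(n):
    c=capture(n); np.savez(''+n+'.npz',**{k:np.asarray(v) for k,v in c.items()}); return c
def cloud(c,T=None):
    K=c['intrinsics'];z=c['range_z'].astype(float)
    v,u=np.mgrid[0:480,0:640]
    P=np.stack([(u-K[0,2])*z/K[0,0],(v-K[1,2])*z/K[1,1],z,np.ones_like(z)],-1)
    M=np.linalg.inv(c['world_to_cam']) if T is None else T
    W=(P@M.T)[...,:3]; W[z<=0]=np.nan
    return W
E
python3 - <<'E'
from h import *
s=read_state();print(s)
for n in('top','scene'):
    c=grab(n);cv2.imwrite(f'pics/{n}0.png',c['image']);
    print(c['world_to_cam'])
E
```

```text
{'t': 0.0, 'qpos': array([-1.41559485e+00,  3.13999871e-01,  4.49687661e-02,  1.30358792e+00,
        5.62248519e-06,  1.43120566e+00]), 'dq': array([-0.00293913,  0.00061956, -0.00156858, -0.00084447,  0.00097939,
        0.00068596]), 'effort': array([-3.07777032e-05, -4.80628145e+01,  2.98531741e+01,  1.94467854e-02,
       -2.32015336e-04, -1.05095333e-05]), 'ee_pos': array([ 166.97891215, -549.68735334,  230.40499004]), 'tool_rot': array([-3.13978846e+00, -2.59174441e-04,  2.94791905e-01]), 'force': array([0.20679012, 0.49864133, 0.358175  ]), 'torque': array([ 0.05688587,  0.03817609, -0.05831596]), 'gripper_force': 0.0, 'width': 85.37402783160714}
[[ 2.82384787e-02 -9.99587060e-01  5.31949901e-03 -2.46396761e+01]
 [-9.79486535e-01 -2.87320522e-02 -1.99450740e-01  5.61463110e+02]
 [ 1.99521219e-01  4.21807817e-04 -9.79893415e-01  9.29940874e+02]
 [ 0.00000000e+00  0.00000000e+00  0.00000000e+00  1.00000000e+00]]
[[ 6.80832150e-01  7.32431434e-01 -3.43179102e-03 -3.85545330e+02]
 [ 6.27371271e-01 -5.85578577e-01 -5.13325451e-01 -3.26330158e+02]
 [-3.77985280e-01  3.47335463e-01 -8.58187162e-01  1.31279337e+03]
 [ 0.00000000e+00  0.00000000e+00  0.00000000e+00  1.00000000e+00]]
```

View pics/top0.png

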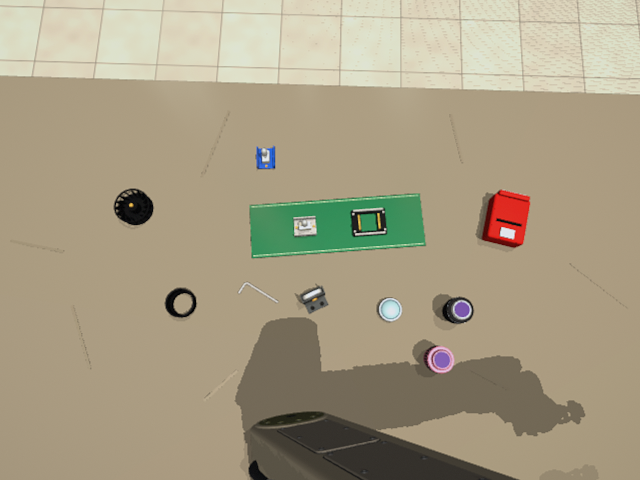

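View pics/scene0.png

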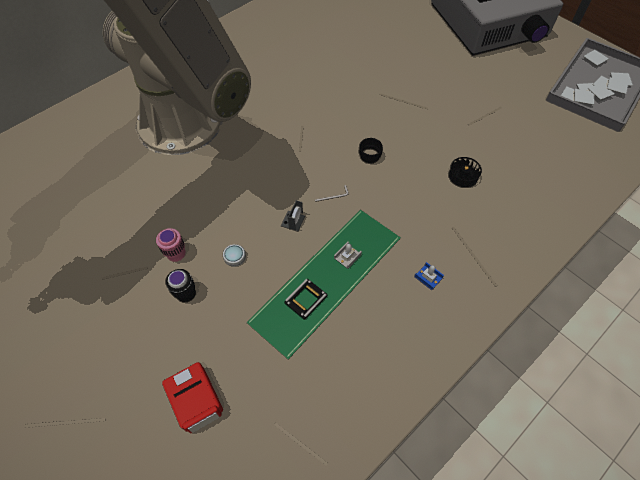

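The top picture shows the lamp (305,226) and gate (369,222) on the mat, and the hood (181,303), reflector (313,298), condenser (390,309) and black lens (459,310) in front of it. The pink lens is at (440,360) and the blue lamp at (265,157); both stay. The scene view agrees with this. Next I measure.

```bash
python3 - <<'E'
from h import *
c=np.load('top.npz');W=cloud(c);im=c['image'].astype(int)
K=c['intrinsics'];print(K[0,0])
# mat
b,g,r=im[...,0],im[...,1],im[...,2]
m=((g>r+25)&(g>b+15)).astype(np.uint8)
n,l,s,_=cv2.connectedComponentsWithStats(cv2.morphologyEx(m,cv2.MORPH_CLOSE,np.ones((25,25))))
k=1+np.argmax(s[1:,4]);p=W[l==k];p=p[(abs(p[:,2]-3)<8)]
print('mat z',np.nanmedian(p[:,2]));q=cv2.minAreaRect(p[:,:2].astype(np.float32));print('mat',q)
# objects
ben=np.nanmedian(W[280:340,200:230,2]);print('bench z',ben)
for nm,(u,v,R) in dict(lamp=(305,226,18),gate=(369,222,24),hood=(181,303,24),refl=(313,298,24),cond=(390,309,20),lens=(459,310,24),pink=(440,360,22),hex=(260,292,25),blue=(265,157,16)).items():
    w=W[v-R:v+R,u-R:u+R].reshape(-1,3);zt=2.5 if nm=='hex' else 8
    w=w[w[:,2]>zt]
    if len(w)==0: print(nm,'none');continue
    hi=w[w[:,2]>0.75*np.nanpercentile(w[:,2],98)]
    (cx,cy),rad=cv2.minEnclosingCircle(hi[:,:2].astype(np.float32))
    print(nm,len(w),'zmax',np.percentile(w[:,2],98).round(1),'top circle',round(cx,1),round(cy,1),round(rad,1),'bbox',w[:,:2].min(0).round(),w[:,:2].max(0).round(),'rect',[np.round(t,2) for t in cv2.minAreaRect(hi[:,:2].astype(np.float32))])
E
python3 - <<'E'
import cv2
i=cv2.imread('pics/top0.png')
cv2.imwrite('pics/crop1.png',cv2.resize(i[185:335,155:355],None,fx=4,fy=4,interpolation=cv2.INTER_CUBIC))
E
```

```text
478.0480411939308
mat z 2.7239436194284394
mat ((617.132080078125, -30.764358520507812), (121.05368041992188, 380.630615234375), 5.923823833465576)
bench z -0.16108979902236342
lamp 278 zmax 54.8 top circle 610.1 39.2 6.5 bbox [587.  15.] [650.  71.] rect [array([609.5 ,  39.73]), array([10.75, 11.45]), np.float64(89.66)]
gate 607 zmax 18.3 top circle 624.1 -99.9 43.6 bbox [ 592. -139.] [657. -61.] rect [array([623.88, -98.96]), array([58.19, 73.15]), np.float64(5.4)]
hood 399 zmax 39.0 top circle 435.7 290.4 30.3 bbox [407. 260.] [465. 321.] rect [array([436.04, 290.37]), array([58.99, 59.08]), np.float64(48.59)]
refl 197 zmax 54.3 top circle 459.1 17.6 25.8 bbox [441.  -7.] [477.  43.] rect [array([459.15,  17.36]), array([15.81, 49.76]), np.float64(26.08)]
cond 451 zmax 24.3 top circle 435.5 -146.0 23.4 bbox [ 412. -170.] [ 460. -121.] rect [array([ 433.71, -144.63]), array([43.49, 37.89]), np.float64(15.38)]
lens 653 zmax 78.1 top circle 435.5 -278.8 26.2 bbox [ 409. -303.] [ 460. -252.] rect [array([ 434.74, -278.24]), array([49.58, 50.29]), np.float64(0.88)]
pink 668 zmax 78.1 top circle 337.7 -237.5 26.1 bbox [ 312. -264.] [ 364. -211.] rect [array([ 337.59, -237.47]), array([49.41, 52.2 ]), np.float64(1.42)]
hex 266 zmax 7.6 top circle 456.1 134.7 41.7 bbox [413.  77.] [519. 185.] rect [array([467.1 , 132.42]), array([83.42, 22.39]), np.float64(78.41)]
blue 182 zmax 53.3 top circle 766.9 132.8 6.1 bbox [742. 112.] [792. 155.] rect [array([766.06, 132.23]), array([ 9.08, 11.72]), np.float64(39.2)]
```

View pics/crop1.png

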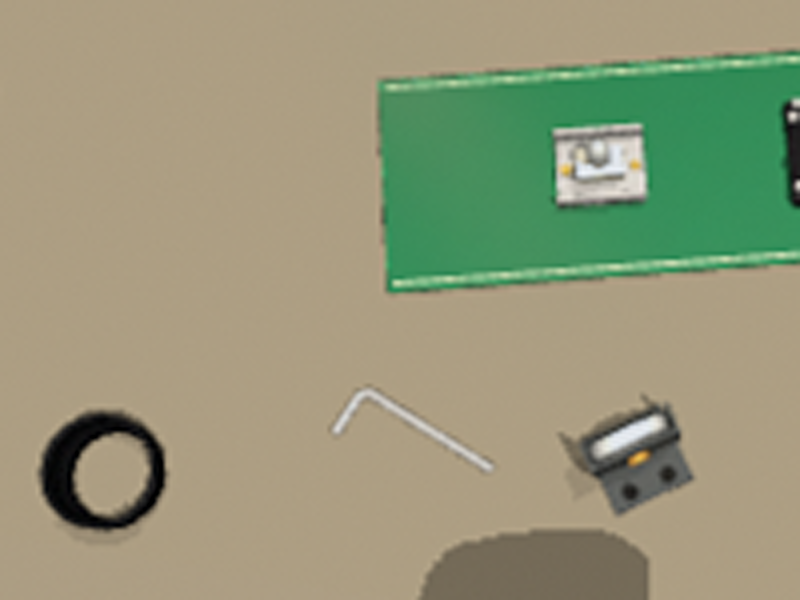

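Request:
{"name": "send_rows", "arguments": {
  "plan": [
    {"slide":[0.0268,0.0271,-0.009],"yaw":10.3,"jaw":1},
    {"slide":[0.0268,0.0271,-0.009],"yaw":10.3,"jaw":1},
    {"slide":[0.0268,0.0271,-0.009],"yaw":10.3,"jaw":1},
    {"slide":[0.0268,0.0271,-0.009],"yaw":10.3,"jaw":1},
    {"slide":[0.0268,0.0271,-0.009],"yaw":10.3,"jaw":1},
    {"slide":[0.0268,0.0271,-0.009],"yaw":10.3,"jaw":1},
    {"slide":[0.0268,0.0271,-0.009],"yaw":10.3,"jaw":1},
    {"slide":[0.0268,0.0271,-0.009],"yaw":10.3,"jaw":1},
    {"slide":[0.0268,0.0271,-0.009],"yaw":10.3,"jaw":1},
    {"slide":[0.0268,0.0271,-0.009],"yaw":10.3,"jaw":1}
  ],
  "force": 40
}}

```text
t: 1.35
ee_pos: [435.6, -278.1, 140.7]
tool_rot: [-3.141, -0.001, 2.098]
force: [0.5, -0.2, 0.4]
width: 85.3
gripper_force: 0.0
```

```bash
cat >> h.py <<'E'
from scipy.spatial.transform import Rotation as Ro
def wrist():
    s=read_state();c=grab('wrist');T=np.eye(4);T[:3,:3]=Ro.from_euler('xyz',s['tool_rot']).as_matrix();T[:3,3]=s['ee_pos']
    return s,c,cloud(c,T@c['mount'])
E
python3 - <<'E'
from h import *
s,c,W=wrist();print(s['ee_pos'],c['mount'].round(2));cv2.imwrite('pics/w1.png',c['image'])
w=W.reshape(-1,3)
for lo,hi in((-5,5),(60,71),(71.5,85)):
    k=w[(w[:,2]>lo)&(w[:,2]<hi)&(np.hypot(w[:,0]-435,w[:,1]+278)<45)];print(lo,len(k))
    if len(k)>5: print(np.median(k[:,2]),cv2.minEnclosingCircle(k[:,:2].astype(np.float32)))
E
```

```text
[ 435.62570448 -278.06208388  140.6925419 ] [[   0.     -0.95   -0.32   83.81]
 [   1.      0.      0.      0.92]
 [  -0.     -0.32    0.95 -142.4 ]
 [   0.      0.      0.      1.  ]]
-5 4061
-0.0767924007802776 ((434.99456787109375, -277.98236083984375), 44.998313903808594)
60 1778
67.71928896999567 ((434.7884826660156, -278.83355712890625), 26.17000961303711)
71.5 2540
76.13153990246897 ((434.61370849609375, -278.96795654296875), 19.970157623291016)
```

View pics/w1.png

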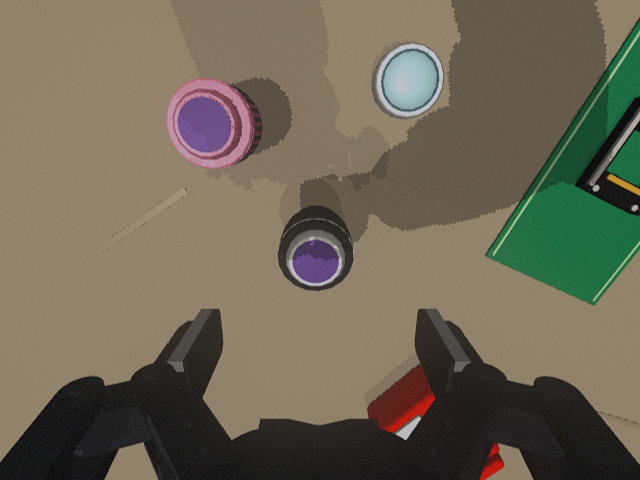

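The wrist view has the lens at (316,260), between the fingers and within 1 mm of the top-camera estimate. I descend and grip.

Request:
{"name": "send_rows", "arguments": {
  "plan": [
    {"slide":[-0.001,-0.001,-0.022],"yaw":0,"jaw":1},
    {"slide":[0,0,-0.022],"yaw":0,"jaw":1},
    {"slide":[0,0,-0.022],"yaw":0,"jaw":1},
    {"slide":[0,0,-0.022],"yaw":0,"jaw":1},
    {"slide":[0,0,-0.022],"yaw":0,"jaw":1},
    {"slide":[0,0,0],"yaw":0,"jaw":-1},
    {"slide":[0,0,0],"yaw":0,"jaw":-1},
    {"slide":[0,0,0],"yaw":0,"jaw":-1},
    {"slide":[0,0,0],"yaw":0,"jaw":-1},
    {"slide":[0,0,0],"yaw":0,"jaw":-1}
  ],
  "force": 40
}}

```text
t: 2.65
ee_pos: [434.5, -280.7, 32.1]
tool_rot: [3.141, 0.001, 2.092]
force: [0.1, 0.5, 2.7]
width: 50.1
gripper_force: 42.1
```

Request:
{"name": "send_rows", "arguments": {
  "plan": [
    {"slide":[0,0,0.015],"yaw":0,"jaw":-1},
    {"slide":[0,0,0.02],"yaw":0,"jaw":-1},
    {"slide":[0.02,0.0108,0.015],"yaw":-3,"jaw":-1},
    {"slide":[0.03,0.0165,0],"yaw":-3,"jaw":-1},
    {"slide":[0.03,0.0165,0],"yaw":-3,"jaw":-1},
    {"slide":[0.03,0.0165,0],"yaw":-3,"jaw":-1},
    {"slide":[0.03,0.0165,0],"yaw":-3,"jaw":-1},
    {"slide":[0.03,0.0165,0],"yaw":-3,"jaw":-1},
    {"slide":[0.017,0.0095,0],"yaw":-3,"jaw":-1},
    {"slide":[0.0098,0.006,0],"yaw":-3,"jaw":-1}
  ]
}}

```text
t: 3.9
ee_pos: [631.5, -170.5, 81.5]
tool_rot: [-3.141, -0.0, 1.673]
force: [0.0, 0.5, -2.7]
width: 50.3
gripper_force: 42.6
```

```bash
python3 - <<'E'
from h import *
s,c,W=wrist();print(s['ee_pos'],s['tool_rot'],s['width'],s['force'])
w=W.reshape(-1,3)
k=w[(w[:,2]>112)&(w[:,2]<140)&(np.hypot(w[:,0]-631,w[:,1]+170)<24)];print(len(k))
print(np.percentile(k[:,2],[2,50,98]),cv2.minEnclosingCircle(k[:,:2].astype(np.float32)))
g=w[(w[:,2]>-5)&(w[:,2]<8)];print(np.median(g[:,2]))
E
```

```text
[ 631.53485299 -170.48830323   81.54388415] [-3.14125929e+00 -2.99680764e-04  1.67304323e+00] 50.28105258664291 [ 0.02932822  0.46074495 -2.72761674]
10684
[116.51871007 125.15400244 126.70358058] ((630.9974975585938, -170.01612854003906), 23.995407104492188)
0.06754749023953366
```

Request:
{"name": "send_rows", "arguments": {
  "plan": [
    {"slide":[0,0,-0.012],"yaw":0,"jaw":-1},
    {"slide":[0,0,-0.015],"yaw":0,"jaw":-1},
    {"slide":[0,0,-0.012],"yaw":0,"jaw":-1},
    {"slide":[0,0,-0.005],"yaw":0,"jaw":-1},
    {"slide":[0,0,-0.002],"yaw":0,"jaw":-1},
    {"slide":[0,0,-0.001],"yaw":0,"jaw":-1},
    {"slide":[0,0,0],"yaw":0,"jaw":-1},
    {"slide":[0,0,0],"yaw":0,"jaw":0.7},
    {"slide":[0,0,0],"yaw":0,"jaw":1},
    {"slide":[0,0,0],"yaw":0,"jaw":1}
  ]
}}

```text
t: 5.2
ee_pos: [631.4, -171.6, 34.6]
tool_rot: [3.14, 0.0, 1.674]
force: [-0.4, -1.0, 0.4]
width: 85.1
gripper_force: 0.0
```

Request:
{"name": "send_rows", "arguments": {
  "plan": [
    {"slide":[0,0,0.03],"yaw":0,"jaw":1},
    {"slide":[0,0,0.04],"yaw":0,"jaw":1},
    {"slide":[0,0,0.03],"yaw":0,"jaw":1},
    {"slide":[-0.028,0.0035,0],"yaw":0,"jaw":1},
    {"slide":[-0.028,0.0035,0],"yaw":0,"jaw":1},
    {"slide":[-0.028,0.0035,0],"yaw":0,"jaw":1},
    {"slide":[-0.028,0.0035,0],"yaw":0,"jaw":1},
    {"slide":[-0.028,0.0035,0],"yaw":0,"jaw":1},
    {"slide":[-0.028,0.0035,0],"yaw":0,"jaw":1},
    {"slide":[-0.028,0.0035,0],"yaw":0,"jaw":1}
  ]
}}

```text
t: 6.45
ee_pos: [434.2, -146.9, 134.5]
tool_rot: [3.141, 0.0, 1.674]
force: [-0.1, 0.3, 0.4]
width: 85.7
gripper_force: 0.0
```

```bash
python3 - <<'E'
from h import *
s,c,W=wrist();print(s['ee_pos'],s['tool_rot'],s['force'])
w=W.reshape(-1,3)
k=w[(w[:,2]>13)&(w[:,2]<30)&(np.hypot(w[:,0]-435,w[:,1]+146)<35)];print(len(k))
print(np.percentile(k[:,2],[2,50,98]),cv2.minEnclosingCircle(k[:,:2].astype(np.float32)))
c=grab('top');W=cloud(c).reshape(-1,3)
k=W[(W[:,2]>62)&(W[:,2]<90)&(np.hypot(W[:,0]-631,W[:,1]+170)<40)];print(len(k),np.percentile(k[:,2],[2,50,98]),cv2.minEnclosingCircle(k[:,:2].astype(np.float32)))
E
```

```text
[ 434.24228127 -146.88432469  134.49717538] [3.14074928e+00 4.85698743e-04 1.67372741e+00] [-0.09654752  0.3124724   0.39071094]
2821
[14.82039756 18.81571794 23.72686991] ((435.0406494140625, -146.01962280273438), 25.153291702270508)
494 [65.80410079 75.6684725  81.86721579] ((631.6334228515625, -170.83966064453125), 26.521240234375)
```

Request:
{"name": "send_rows", "arguments": {
  "plan": [
    {"slide":[0.0005,0.0005,-0.03],"yaw":0,"jaw":1},
    {"slide":[0,0,-0.03],"yaw":0,"jaw":1},
    {"slide":[0,0,-0.03],"yaw":0,"jaw":1},
    {"slide":[0,0,-0.025],"yaw":0,"jaw":1},
    {"slide":[0,0,-0.012],"yaw":0,"jaw":1},
    {"slide":[0,0,-0.005],"yaw":0,"jaw":1},
    {"slide":[0,0,0],"yaw":0,"jaw":-1},
    {"slide":[0,0,0],"yaw":0,"jaw":-1},
    {"slide":[0,0,0],"yaw":0,"jaw":-1},
    {"slide":[0,0,0],"yaw":0,"jaw":-1}
  ],
  "force": 40
}}

```text
t: 7.8
ee_pos: [435.9, -146.8, 3.5]
tool_rot: [3.14, 0.001, 1.674]
force: [-1.5, -0.1, 4.9]
width: 48.2
gripper_force: 40.8
```

Request:
{"name": "send_rows", "arguments": {
  "plan": [
    {"slide":[0,0,0.015],"yaw":0,"jaw":-1},
    {"slide":[0,0,0.03],"yaw":0,"jaw":-1},
    {"slide":[0.012,0.008,0.025],"yaw":0,"jaw":-1},
    {"slide":[0.03,0.019,0],"yaw":0,"jaw":-1},
    {"slide":[0.032,0.02,0],"yaw":0,"jaw":-1},
    {"slide":[0.032,0.02,0],"yaw":0,"jaw":-1},
    {"slide":[0.032,0.02,0],"yaw":0,"jaw":-1},
    {"slide":[0.025,0.016,0],"yaw":0,"jaw":-1},
    {"slide":[0.014,0.009,0],"yaw":0,"jaw":-1},
    {"slide":[0.0052,0.0035,0],"yaw":0,"jaw":-1}
  ]
}}

```text
t: 9.05
ee_pos: [618.3, -30.3, 72.5]
tool_rot: [3.141, 0.0, 1.675]
force: [-0.2, -0.8, -2.4]
width: 47.8
gripper_force: 42.0
```

```bash
python3 - <<'E'
from h import *
s,c,W=wrist();print(s['ee_pos'],s['tool_rot'],s['force'],s['width']);cv2.imwrite('pics/w2.png',c['image'])
w=W.reshape(-1,3)
k=w[(w[:,2]>75)&(w[:,2]<105)&(np.hypot(w[:,0]-617,w[:,1]+30)<22)];print(len(k))
print(np.percentile(k[:,2],[2,50,98]),k[k[:,2]>np.percentile(k[:,2],80)].mean(0))
E
```

```text
[618.30037137 -30.3437553   72.54441781] [3.14094276e+00 1.95756913e-04 1.67460532e+00] [-0.18318697 -0.77108877 -2.4319256 ] 47.844400686460766
6805
[85.15708897 89.32139724 92.54035327] [618.48674704 -28.67546819  91.9235127 ]
```

View pics/w2.png

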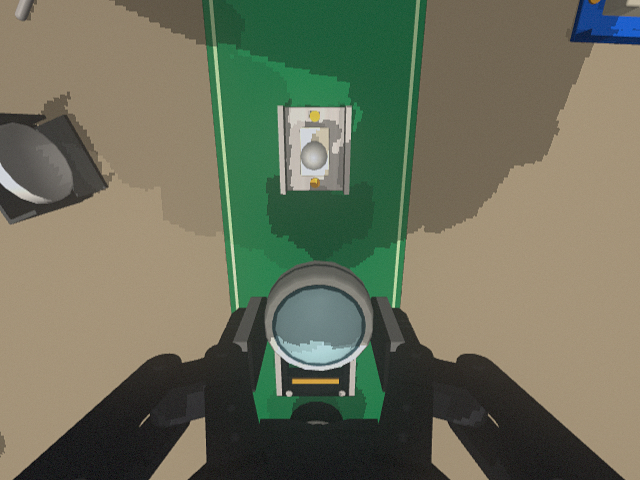

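The condenser hangs level at (319,320), in line with the lamp (314,150) and the gate. I lower it and release.

Request:
{"name": "send_rows", "arguments": {
  "plan": [
    {"slide":[-0.0005,0,-0.02],"yaw":0,"jaw":-1},
    {"slide":[0,0,-0.022],"yaw":0,"jaw":-1},
    {"slide":[0,0,-0.014],"yaw":0,"jaw":-1},
    {"slide":[0,0,-0.006],"yaw":0,"jaw":-1},
    {"slide":[0,0,-0.003],"yaw":0,"jaw":-1},
    {"slide":[0,0,-0.0015],"yaw":0,"jaw":-1},
    {"slide":[0,0,0],"yaw":0,"jaw":-1},
    {"slide":[0,0,0],"yaw":0,"jaw":0.7},
    {"slide":[0,0,0],"yaw":0,"jaw":1},
    {"slide":[0,0,0],"yaw":0,"jaw":1}
  ]
}}

```text
t: 10.35
ee_pos: [617.3, -30.9, 5.9]
tool_rot: [3.141, 0.0, 1.674]
force: [-0.8, -0.0, 0.8]
width: 85.6
gripper_force: 0.0
```

Request:
{"name": "send_rows", "arguments": {
  "plan": [
    {"slide":[0,0,0.03],"yaw":0,"jaw":1},
    {"slide":[0,0,0.05],"yaw":0,"jaw":1},
    {"slide":[0,0,0.04],"yaw":10,"jaw":1},
    {"slide":[-0.022,0.007,0],"yaw":10,"jaw":1},
    {"slide":[-0.023,0.007,0],"yaw":10,"jaw":1},
    {"slide":[-0.023,0.007,0],"yaw":10,"jaw":1},
    {"slide":[-0.023,0.007,0],"yaw":10,"jaw":1},
    {"slide":[-0.023,0.007,0],"yaw":10,"jaw":1},
    {"slide":[-0.022,0.007,0],"yaw":10,"jaw":1},
    {"slide":[-0.022,0.006,0],"yaw":10,"jaw":1}
  ]
}}

```text
t: 11.6
ee_pos: [458.3, 17.3, 125.9]
tool_rot: [3.141, 0.0, 3.076]
force: [0.7, -0.5, -0.1]
width: 85.1
gripper_force: 0.0
```

```bash
python3 - <<'E'
from h import *
s,c,W=wrist();print(s['ee_pos'],s['tool_rot'],s['force']);cv2.imwrite('pics/w3.png',c['image'])
w=W.reshape(-1,3)
k=w[(w[:,2]>44)&(w[:,2]<60)&(np.hypot(w[:,0]-459,w[:,1]-17)<45)];print(len(k),np.percentile(k[:,2],[2,98]),cv2.minAreaRect(k[:,:2].astype(np.float32)))
k=w[(w[:,2]>1.5)&(w[:,2]<60)&(np.hypot(w[:,0]-450,w[:,1]-12)<50)];print('all',cv2.minAreaRect(k[:,:2].astype(np.float32)))
E
```

```text
[458.33277784  17.30843219 125.88961138] [3.14147862e+00 2.69676687e-04 3.07567318e+00] [ 0.71758421 -0.46692111 -0.13101617]
1204 [44.38437123 53.75902065] ((458.6123962402344, 17.71156883239746), (17.05502700805664, 50.22315216064453), 27.645544052124023)
all ((448.6881103515625, 9.252037048339844), (86.49212646484375, 94.19234466552734), 68.00603485107422)
```

View pics/w3.png

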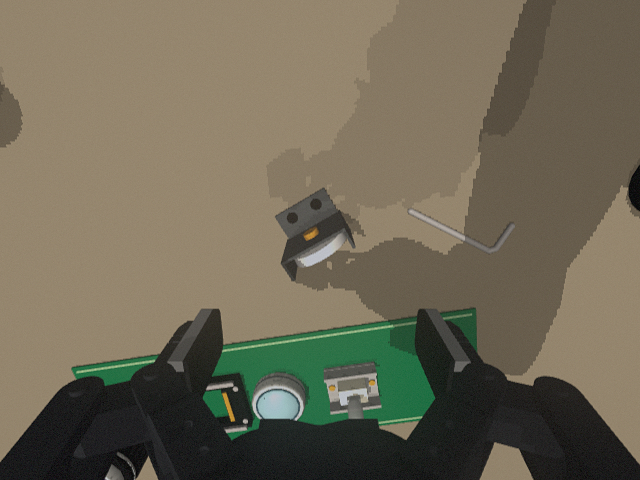

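The reflector at (315,230) faces the mat, the hex key is clear to its right (410–510, 210–250), and the gripper is centred over it. I turn the last 31°, narrow the jaws to stay clear of the key, descend and grip.

Request:
{"name": "send_rows", "arguments": {
  "plan": [
    {"slide":[0,0,-0.01],"yaw":10.3,"jaw":0.6},
    {"slide":[0,0,-0.01],"yaw":10.3,"jaw":0.6},
    {"slide":[0,0,-0.01],"yaw":10.2,"jaw":0.6},
    {"slide":[0,0,-0.03],"yaw":0,"jaw":0.6},
    {"slide":[0,0,-0.03],"yaw":0,"jaw":0.6},
    {"slide":[0,0,-0.022],"yaw":0,"jaw":0.6},
    {"slide":[0,0,0],"yaw":0,"jaw":0.6},
    {"slide":[0,0,0],"yaw":0,"jaw":-1},
    {"slide":[0,0,0],"yaw":0,"jaw":-1},
    {"slide":[0,0,0],"yaw":0,"jaw":-1}
  ],
  "force": 40
}}

```text
t: 12.9
ee_pos: [460.0, 16.9, 14.8]
tool_rot: [-3.14, 0.002, -2.676]
force: [-0.3, 0.2, 3.1]
width: 49.6
gripper_force: 42.0
```

Request:
{"name": "send_rows", "arguments": {
  "plan": [
    {"slide":[0,0,0.02],"yaw":0,"jaw":-1},
    {"slide":[0,0,0.035],"yaw":0,"jaw":-1},
    {"slide":[0,0,0.03],"yaw":-8,"jaw":-1},
    {"slide":[0.02,0.0125,0],"yaw":-10,"jaw":-1},
    {"slide":[0.02,0.0125,0],"yaw":-10,"jaw":-1},
    {"slide":[0.02,0.0125,0],"yaw":-10,"jaw":-1},
    {"slide":[0.02,0.0125,0],"yaw":-10,"jaw":-1},
    {"slide":[0.02,0.0125,0],"yaw":-10,"jaw":-1},
    {"slide":[0.02,0.0125,0],"yaw":-10,"jaw":-1},
    {"slide":[0.02,0.0125,0],"yaw":-10,"jaw":-1}
  ]
}}

```text
t: 14.15
ee_pos: [599.6, 105.0, 99.0]
tool_rot: [3.142, 0.0, 2.24]
force: [0.1, -0.9, -0.4]
width: 49.7
gripper_force: 41.6
```

Request:
{"name": "send_rows", "arguments": {
  "plan": [
    {"slide":[0.004,0.002,0],"yaw":-10,"jaw":-1},
    {"slide":[0,0,0],"yaw":-10,"jaw":-1},
    {"slide":[0,0,0],"yaw":-8,"jaw":-1},
    {"slide":[0,0,-0.02],"yaw":-4.8,"jaw":-1},
    {"slide":[0,0,-0.02],"yaw":0,"jaw":-1},
    {"slide":[0,0,0],"yaw":0,"jaw":-1},
    {"slide":[0,0,0],"yaw":0,"jaw":-1},
    {"slide":[0,0,0],"yaw":0,"jaw":-1},
    {"slide":[0,0,0],"yaw":0,"jaw":-1},
    {"slide":[0,0,0],"yaw":0,"jaw":-1}
  ]
}}

```text
t: 15.4
ee_pos: [603.3, 106.6, 59.2]
tool_rot: [3.141, 0.0, 1.674]
force: [0.1, 0.3, -1.0]
width: 49.4
gripper_force: 41.8
```

```bash
python3 - <<'E'
from h import *
s,c,W=wrist();print(s['ee_pos'],s['tool_rot'],s['force'],s['width']);cv2.imwrite('pics/w4.png',c['image'])
w=W.reshape(-1,3)
k=w[(w[:,2]>90)&(w[:,2]<105)&(np.hypot(w[:,0]-603,w[:,1]-107)<24)];print(len(k))
k=w[(w[:,2]>40)&(w[:,2]<58)&(np.hypot(w[:,0]-603,w[:,1]-115)<45)];print(len(k),np.percentile(k[:,2],[2,50,98]),cv2.minAreaRect(k[:,:2].astype(np.float32)))
E
```

```text
[603.29625164 106.56599187  59.24384646] [3.14084334e+00 6.08511146e-05 1.67362282e+00] [ 0.08834279  0.27174988 -1.01760022] 49.37242170558022
3561
5091 [45.84971234 47.53787497 57.03948436] ((601.7425537109375, 127.78104400634766), (50.03955078125, 23.25255012512207), 6.025424003601074)
```

View pics/w4.png

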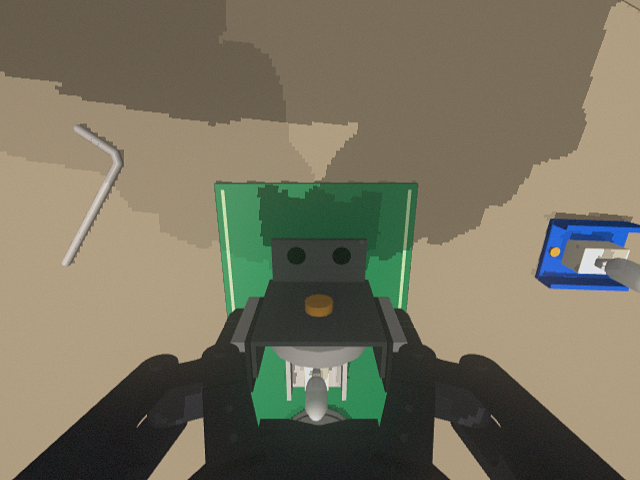

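The reflector hangs square with its foot to the rear (320,260), and the lamp is in front of its mirror at (316,390). I lower it with a 2 mm trim.

Request:
{"name": "send_rows", "arguments": {
  "plan": [
    {"slide":[0,-0.002,-0.012],"yaw":0,"jaw":-1},
    {"slide":[0,0,-0.014],"yaw":0,"jaw":-1},
    {"slide":[0,0,-0.009],"yaw":0,"jaw":-1},
    {"slide":[0,0,-0.004],"yaw":0,"jaw":-1},
    {"slide":[0,0,-0.0025],"yaw":0,"jaw":-1},
    {"slide":[0,0,-0.0005],"yaw":0,"jaw":-1},
    {"slide":[0,0,0],"yaw":0,"jaw":-1},
    {"slide":[0,0,0],"yaw":0,"jaw":0.6},
    {"slide":[0,0,0],"yaw":0,"jaw":0.9},
    {"slide":[0,0,0],"yaw":0,"jaw":1}
  ]
}}

```text
t: 16.7
ee_pos: [603.3, 104.6, 16.8]
tool_rot: [3.141, 0.0, 1.674]
force: [-1.0, -0.7, -0.1]
width: 85.7
gripper_force: 0.0
```

Request:
{"name": "send_rows", "arguments": {
  "plan": [
    {"slide":[0,0,0.03],"yaw":0,"jaw":1},
    {"slide":[0,0,0.05],"yaw":0,"jaw":1},
    {"slide":[0,0,0.03],"yaw":0,"jaw":1},
    {"slide":[-0.025,0.027,0],"yaw":0,"jaw":1},
    {"slide":[-0.025,0.028,0],"yaw":0,"jaw":1},
    {"slide":[-0.025,0.028,0],"yaw":0,"jaw":1},
    {"slide":[-0.025,0.028,0],"yaw":0,"jaw":1},
    {"slide":[-0.025,0.028,0],"yaw":0,"jaw":1},
    {"slide":[-0.025,0.028,0],"yaw":0,"jaw":1},
    {"slide":[-0.0173,0.0186,0],"yaw":0,"jaw":1}
  ]
}}

```text
t: 17.95
ee_pos: [434.6, 291.2, 126.8]
tool_rot: [3.142, -0.0, 1.675]
force: [0.9, 0.2, 0.4]
width: 85.2
gripper_force: 0.0
```

```bash
python3 - <<'E'
from h import *
s,c,W=wrist();print(s['ee_pos'],s['tool_rot'],s['force'])
w=W.reshape(-1,3)
k=w[(w[:,2]>30)&(w[:,2]<42)&(np.hypot(w[:,0]-435.7,w[:,1]-290.4)<45)];print(len(k),np.percentile(k[:,2],[2,98]),cv2.minEnclosingCircle(k[:,:2].astype(np.float32)))
c=grab('top');cv2.imwrite('pics/top2.png',cv2.resize(c['image'][170:330,220:440],None,fx=3.5,fy=3.5,interpolation=cv2.INTER_CUBIC));w=cloud(c).reshape(-1,3)
k=w[(w[:,2]>40)&(w[:,2]<60)&(np.hypot(w[:,0]-603,w[:,1]-107)<40)];print('refl',cv2.minAreaRect(k[:,:2].astype(np.float32)))
k=w[(w[:,2]>62)&(np.hypot(w[:,0]-631,w[:,1]+170)<40)];print('lens',cv2.minEnclosingCircle(k[:,:2].astype(np.float32)))
k=w[(w[:,2]>14)&(np.hypot(w[:,0]-617,w[:,1]+30)<32)];print('cond',cv2.minEnclosingCircle(k[:,:2].astype(np.float32)))
E
```

```text
[434.60483342 291.23223013 126.84686745] [ 3.14152609e+00 -1.44937315e-04  1.67464663e+00] [0.90548685 0.2205255  0.41407666]
1379 [30.35647124 36.95856007] ((434.9867248535156, 290.80914306640625), 29.978103637695312)
refl ((603.416748046875, 107.34674072265625), (50.743736267089844, 15.782782554626465), 4.79603385925293)
lens ((631.7747192382812, -170.048095703125), 26.45256996154785)
cond ((618.916748046875, -30.05850601196289), 25.25394630432129)
```

View pics/top2.png

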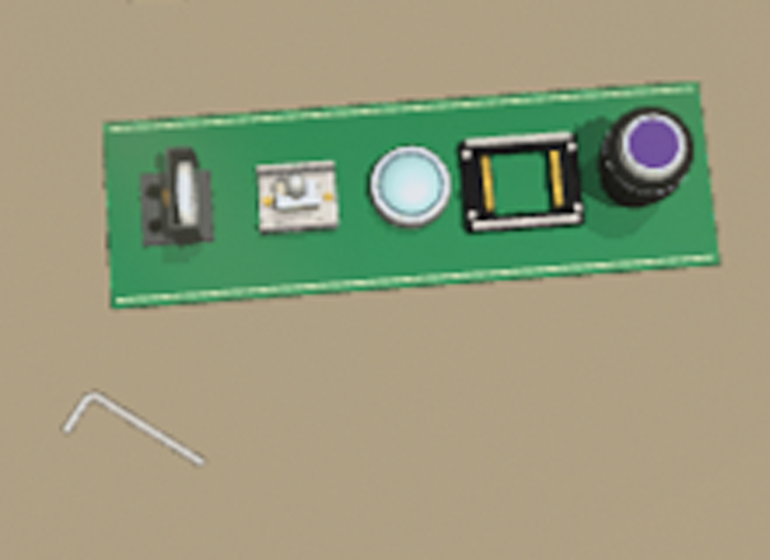

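All five parts stand in one row: reflector (180,195), lamp (298,195), condenser (410,186), gate (520,180), lens (648,155). Now the hood.

Request:
{"name": "send_rows", "arguments": {
  "plan": [
    {"slide":[0.0002,-0.0003,-0.03],"yaw":0,"jaw":1},
    {"slide":[0,0,-0.03],"yaw":0,"jaw":1},
    {"slide":[0,0,-0.03],"yaw":0,"jaw":1},
    {"slide":[0,0,-0.02],"yaw":0,"jaw":1},
    {"slide":[0,0,-0.011],"yaw":0,"jaw":1},
    {"slide":[0,0,0],"yaw":0,"jaw":1},
    {"slide":[0,0,0],"yaw":0,"jaw":-1},
    {"slide":[0,0,0],"yaw":0,"jaw":-1},
    {"slide":[0,0,0],"yaw":0,"jaw":-1},
    {"slide":[0,0,0],"yaw":0,"jaw":-1}
  ],
  "force": 30
}}

```text
t: 19.3
ee_pos: [436.8, 290.2, 7.0]
tool_rot: [3.139, -0.0, 1.674]
force: [-0.7, -1.2, 6.0]
width: 58.2
gripper_force: 32.7
```

Request:
{"name": "send_rows", "arguments": {
  "plan": [
    {"slide":[0,0,0.02],"yaw":0,"jaw":-1},
    {"slide":[0,0,0.04],"yaw":0,"jaw":-1},
    {"slide":[0,0,0.04],"yaw":0,"jaw":-1},
    {"slide":[0,0,0.03],"yaw":0,"jaw":-1},
    {"slide":[0.014,-0.033,0],"yaw":0,"jaw":-1},
    {"slide":[0.014,-0.033,0],"yaw":0,"jaw":-1},
    {"slide":[0.014,-0.033,0],"yaw":0,"jaw":-1},
    {"slide":[0.014,-0.033,0],"yaw":0,"jaw":-1},
    {"slide":[0.014,-0.033,0],"yaw":0,"jaw":-1},
    {"slide":[0.014,-0.033,0],"yaw":0,"jaw":-1}
  ]
}}

```text
t: 20.55
ee_pos: [520.3, 90.8, 136.0]
tool_rot: [3.141, -0.0, 1.674]
force: [0.9, 0.7, -0.9]
width: 58.0
gripper_force: 32.6
```

Request:
{"name": "send_rows", "arguments": {
  "plan": [
    {"slide":[0.014,-0.033,0],"yaw":0,"jaw":-1},
    {"slide":[0.014,-0.033,0],"yaw":0,"jaw":-1},
    {"slide":[0.014,-0.033,0],"yaw":0,"jaw":-1},
    {"slide":[0.014,-0.033,0],"yaw":0,"jaw":-1},
    {"slide":[0.014,-0.033,0],"yaw":0,"jaw":-1},
    {"slide":[0.014,-0.033,0],"yaw":0,"jaw":-1},
    {"slide":[0.014,-0.033,0],"yaw":0,"jaw":-1},
    {"slide":[0.0145,-0.032,0],"yaw":0,"jaw":-1},
    {"slide":[0,0,0],"yaw":0,"jaw":-1},
    {"slide":[0,0,0],"yaw":0,"jaw":-1}
  ]
}}

```text
t: 21.8
ee_pos: [632.0, -170.8, 135.5]
tool_rot: [-3.141, -0.001, 1.673]
force: [-0.1, 1.2, -0.5]
width: 57.7
gripper_force: 32.6
```

```bash
python3 - <<'E'
from h import *
s,c,W=wrist();print(s['ee_pos'],s['tool_rot'],s['force'],s['width']);cv2.imwrite('pics/w5.png',c['image'])
w=W.reshape(-1,3)
k=w[(w[:,2]>155)&(w[:,2]<175)&(np.hypot(w[:,0]-632,w[:,1]+170)<40)];print(len(k),np.percentile(k[:,2],[2,50,98]),cv2.minEnclosingCircle(k[:,:2].astype(np.float32)))
k=w[(w[:,2]>66)&(w[:,2]<85)&(np.hypot(w[:,0]-632,w[:,1]+170)<40)];print('lens',len(k));
if len(k): print(np.percentile(k[:,2],[2,50,98]),k.min(0),k.max(0))
E
```

```text
[ 631.98263187 -170.76160224  135.50283159] [-3.14088012e+00 -7.67784975e-04  1.67348623e+00] [-0.08598069  1.22212571 -0.53377813] 57.71060002411052
8547 [155.39782127 163.48598391 173.71824457] ((631.282470703125, -163.62686157226562), 39.46469497680664)
lens 2686
[66.97377143 71.70852211 80.2077666 ] [ 605.68442048 -196.11110628   66.00501094] [ 657.48705818 -144.03327057   81.26174184]
```

View pics/w5.png

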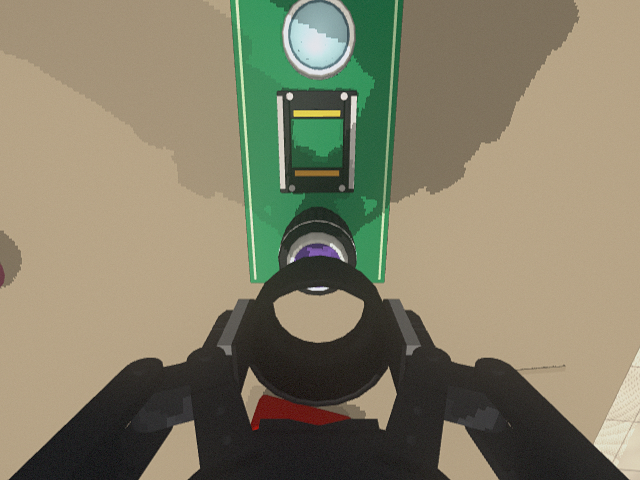

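```bash
python3 - <<'E'
from h import *
from scipy.optimize import least_squares
c=np.load('wrist.npz');T=np.eye(4);T[:3,:3]=Ro.from_euler('xyz',[-3.14088,-7.68e-4,1.67349]).as_matrix();T[:3,3]=[631.98,-170.76,135.5]
W=cloud(c,T@c['mount'])
print(W[260:420:8,318].round(0).tolist())
w=W[255:415,255:380].reshape(-1,3)
r=np.hypot(w[:,0]-632,w[:,1]+170.5)
k=w[(w[:,2]>160)&(w[:,2]<171)&(r<34)&(r>24)&(abs(w[:,0]-632)<24)]
print(len(k),np.percentile(k[:,2],[5,50,95]))
k=k[k[:,2]>np.percentile(k[:,2],50)-2]
f=least_squares(lambda p:np.hypot(k[:,0]-p[0],k[:,1]-p[1])-p[2],[632,-170,28],loss='soft_l1');print(f.x,np.abs(f.fun).mean())
A=np.c_[k[:,:2]-[632,-170],np.ones(len(k))];print('tilt',np.linalg.lstsq(A,k[:,2],rcond=None)[0])
E
```

```text
[[629.0, -140.0, 145.0], [629.0, -140.0, 152.0], [629.0, -140.0, 161.0], [629.0, -142.0, 164.0], [634.0, -193.0, 71.0], [639.0, -237.0, -0.0], [640.0, -246.0, -2.0], [641.0, -254.0, -1.0], [642.0, -262.0, -0.0], [642.0, -271.0, 0.0], [643.0, -280.0, -0.0], [635.0, -192.0, 133.0], [635.0, -192.0, 140.0], [635.0, -195.0, 142.0], [635.0, -196.0, 147.0], [635.0, -196.0, 151.0], [635.0, -196.0, 157.0], [635.0, -195.0, 162.0], [635.0, -198.0, 164.0], [652.0, -359.0, 8.0]]
3317 [160.46815719 163.63170465 164.82222321]
[ 632.46955551 -168.86026471   27.78303351] 0.9012693754546132
tilt [-2.19609260e-03  3.98939776e-03  1.63698318e+02]
```

Held level, the hood's axis is at about (632.3,-169.2), against the lens at (631.6,-170.1). I trim by half a millimetre or so and lower it slowly.

Request:
{"name": "send_rows", "arguments": {
  "plan": [
    {"slide":[-0.0005,-0.0008,-0.015],"yaw":0,"jaw":-1},
    {"slide":[0,0,-0.018],"yaw":0,"jaw":-1},
    {"slide":[0,0,-0.012],"yaw":0,"jaw":-1},
    {"slide":[0,0,-0.004],"yaw":0,"jaw":-1},
    {"slide":[0,0,-0.002],"yaw":0,"jaw":-1},
    {"slide":[0,0,-0.002],"yaw":0,"jaw":-1},
    {"slide":[0,0,-0.002],"yaw":0,"jaw":-1},
    {"slide":[0,0,-0.001],"yaw":0,"jaw":-1},
    {"slide":[0,0,-0.001],"yaw":0,"jaw":-1},
    {"slide":[0,0,0],"yaw":0,"jaw":-1}
  ]
}}

```text
t: 23.1
ee_pos: [632.0, -171.9, 78.8]
tool_rot: [3.142, -0.0, 1.674]
force: [0.6, 0.2, -0.2]
width: 57.9
gripper_force: 32.6
```

```bash
python3 - <<'E'
from h import *
s,c,W=wrist();print(s['ee_pos'],s['tool_rot'],s['force'],s['width'],s['gripper_force'])
w=W[240:420,255:380].reshape(-1,3)
r=np.hypot(w[:,0]-632,w[:,1]+170.5)
k=w[(w[:,2]>98)&(w[:,2]<116)&(r<34)&(r>24)&(abs(w[:,0]-632)<22)];print(np.percentile(k[:,2],[5,50,95,98]))
k=w[(w[:,2]>60)&(w[:,2]<98)&(r<18)];print('glass',len(k),np.percentile(k[:,2],[5,50,95]))
E
```

```text
[ 631.95074595 -171.93258277   78.78501428] [ 3.14152778e+00 -2.48317508e-05  1.67357840e+00] [ 0.61910836  0.17003828 -0.18174062] 57.92750221759503 32.60494108453713
[ 98.90561872 105.78810492 107.99871114 108.27361254]
glass 3215 [78.25594241 79.34064543 80.33488434]
```

Request:
{"name": "send_rows", "arguments": {
  "plan": [
    {"slide":[0,0,-0.0005],"yaw":0,"jaw":-1},
    {"slide":[0,0,-0.0005],"yaw":0,"jaw":-1},
    {"slide":[0,0,-0.0005],"yaw":0,"jaw":-1},
    {"slide":[0,0,0],"yaw":0,"jaw":-1},
    {"slide":[0,0,0],"yaw":0,"jaw":-1},
    {"slide":[0,0,0],"yaw":0,"jaw":-1},
    {"slide":[0,0,0],"yaw":0,"jaw":-1},
    {"slide":[0,0,0],"yaw":0,"jaw":-1},
    {"slide":[0,0,0],"yaw":0,"jaw":-1},
    {"slide":[0,0,0],"yaw":0,"jaw":-1}
  ]
}}

```text
t: 24.4
ee_pos: [632.1, -172.1, 78.0]
tool_rot: [3.141, 0.0, 1.674]
force: [-2.0, 0.6, 6.1]
width: 58.3
gripper_force: 33.1
```

Force +6 N means contact with the shoulder. I open gently.

Request:
{"name": "send_rows", "arguments": {
  "plan": [
    {"slide":[0,0,0],"yaw":0,"jaw":0.5},
    {"slide":[0,0,0],"yaw":0,"jaw":0.8},
    {"slide":[0,0,0],"yaw":0,"jaw":1},
    {"slide":[0,0,0],"yaw":0,"jaw":1},
    {"slide":[0,0,0],"yaw":0,"jaw":1},
    {"slide":[0,0,0.02],"yaw":0,"jaw":1},
    {"slide":[0,0,0.03],"yaw":0,"jaw":1},
    {"slide":[0,0,0.04],"yaw":0,"jaw":1},
    {"slide":[-0.02,0,0.04],"yaw":0,"jaw":1},
    {"slide":[-0.04,0,0],"yaw":0,"jaw":1}
  ]
}}

```text
t: 25.65
ee_pos: [574.4, -173.0, 211.1]
tool_rot: [3.135, 0.004, 1.674]
force: [-0.0, -0.4, 0.2]
width: 85.6
gripper_force: 0.0
```

Request:
{"name": "send_rows", "arguments": {
  "plan": [
    {"slide":[-0.04,-0.01,0],"yaw":0,"jaw":1},
    {"slide":[-0.04,-0.01,0],"yaw":0,"jaw":1},
    {"slide":[-0.04,-0.01,0],"yaw":0,"jaw":1},
    {"slide":[-0.04,-0.01,0],"yaw":0,"jaw":1},
    {"slide":[0,0,0],"yaw":0,"jaw":1},
    {"slide":[0,0,0],"yaw":0,"jaw":1},
    {"slide":[0,0,0],"yaw":0,"jaw":1},
    {"slide":[0,0,0],"yaw":0,"jaw":1},
    {"slide":[0,0,0],"yaw":0,"jaw":1},
    {"slide":[0,0,0],"yaw":0,"jaw":1}
  ]
}}

```text
t: 26.9
ee_pos: [412.1, -211.8, 207.2]
tool_rot: [-3.141, -0.0, 1.674]
force: [0.2, 0.2, 0.1]
width: 85.4
gripper_force: 0.0
```

```bash
python3 - <<'E'
from h import *
c=grab('top');im=c['image'];w=cloud(c).reshape(-1,3)
cv2.imwrite('pics/top3.png',cv2.resize(im[170:330,220:440],None,fx=3.5,fy=3.5,interpolation=cv2.INTER_CUBIC))
r=np.hypot(w[:,0]-632,w[:,1]+170)
k=w[(w[:,2]>98)&(r<45)];print('hood',len(k),np.percentile(k[:,2],[5,50,95]),cv2.minEnclosingCircle(k[:,:2].astype(np.float32)))
A=np.c_[k[:,:2]-[632,-170],np.ones(len(k))];print('tilt',np.linalg.lstsq(A,k[:,2],rcond=None)[0])
k=w[(w[:,2]>40)&(np.hypot(w[:,0]-610,w[:,1]-39)<25)];print('lamp',k.mean(0))
k=w[(w[:,2]>10)&(np.hypot(w[:,0]-624,w[:,1]+100)<46)&(w[:,1]>-138)&(w[:,1]<-62)];print('gate',cv2.minAreaRect(k[:,:2].astype(np.float32)))
E
```

```text
hood 215 [100.08388296 105.47628322 108.62774396] ((633.3594360351562, -170.60243225097656), 30.462995529174805)
tilt [-4.07099292e-04 -1.31418332e-03  1.04956965e+02]
lamp [608.49634136  39.7550583   52.20672219]
gate ((624.3373413085938, -99.24468994140625), (58.59695816040039, 74.23563385009766), 6.193455696105957)
```

View pics/top3.png

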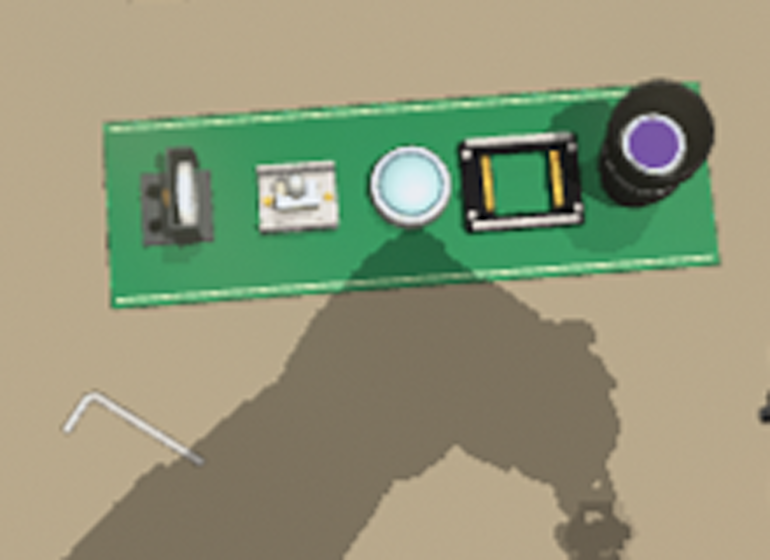

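The hood sits level over the lens at (655,140), with the silver rim visible inside it and the hood's top near 107 mm. The lamp, gate and hex key are unmoved and the arm is clear, so I hand in.

```bash
python3 -c "
from bench import close_job
print(close_job())"
```

```text
the job is handed in; nothing more can be done
None
```

The job is handed in at 27 s of the 102 s allowed: my last top-camera check shows reflector, lamp, condenser, gate and lens in one row with the hood seated level on the lens; the hand-in call returned no verdict.

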